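Feed the thick handle blank with the gate lever

ROBOT

A 7-joint arm with a two-finger parallel gripper is mounted at the origin on the work surface. World frame = base frame: x ahead of the robot, y to its left, z up, the work surface at z = 0. Lengths are in m, angles in rad, forces in N, time in s.
With the tool pointing down it reaches from about 0.425 to 0.825 m from the base axis. Payload 3.6 kg.
Tool frame: the origin (TCP) lies between the finger pads; the fingertips stand 22 mm ahead of it and the grasp point (between the pads) lies 3 mm ahead of it; z points along the fingers, y is the direction in which the jaws open and shut (so a half turn about z gives the same grasp; the last joint's range is limited). The gripper opens to 85 mm and grips with 20 to 120 N. Pads are 22 mm wide; open, the fingers measure 114 mm over their backs; the gripper's body (76 mm by 85 mm) begins 54 mm behind the grasp point. The pads swing forward as they close: fully open they stand 13 mm farther back than shut.
Start: joints at [1.105, 0.615, -0.013, 1.423, 0.008, 1.103, -0.04], TCP at [0.276, -0.588, 0.253] pointing down, gripper open.
Joint ranges: [-3.12, 3.12], [-0.3, 2.06], [-1.34, 1.32], [0.26, 2.42], [-1.36, 4.5], [0.01, 1.98], [-2.84, 2.84]. Speed limits (rad/s): [2.79, 2.79, 3.14, 3.14, 3.14, 3.14, 3.14].

INTERFACE

Orientations are given as a rotation vector (axis times angle).
In Python, from bench import env gives the robot as it stands.
- The arm moves only by the shell command python3 -m inch 'ROWS' [FORCE]. ROWS is a JSON object of lists of equal length, an entry for each row: "dp": the shift along the tool's x, y, z in cm, a list of three; "turn": the turn about the tool's z in rad; "grip": the opening, from 0 (shut) to 1 (fully open). A call has 1 to 12 rows; each row is the pose to reach, as a shift and turn from the pose commanded when the call began, along the tool's axes at that moment; what a row does not reach only later rows make up. A row lasts 1/8 s, in which the tool goes at most 62.5 mm and 10.7 degrees, less where a joint would pass 70% of its speed; a pose out of reach is approached as far as the arm can. A call with a gripper value outside its range is refused whole. The fingers move at their own pace and stop on an object; FORCE is the grip in N (left out, the last holds). Time passes only in rows, so rows that repeat a pose let the fingers close. It gives the time, the measured TCP pose, the force and the opening at its end, in the units of the state.
- env.observe(): the state, without advancing time (a new reading comes with each control period).
- env.snapshot(name): name is "side" or "top" or "wrist"; returns the picture (420x560x3 uint8, red, green, blue); there is no depth.
- env.camera_params(name): a dict with "K" (3x3 intrinsics, pixels), "extrinsics" (4x4, takes a point from camera to world coordinates); the wrist camera has in their place "tool_from_camera" (4x4, takes a point from camera to tool coordinates, whose origin is the TCP and whose axes are the flange's). Camera axes: x right, y down, z forward; pixel columns grow to the right and rows downward; lengths in m; the calibration is good to about 2 mm. A picture is of the moment at which its call begins: read the wrist's pose just before it. camera_params takes no time and is no camera call.
- env.sign_off(): hands the job in, once; it reports no verdict.
Trained networks look in the newest picture that a camera, given by its name, has taken for a name from the list of things; names that differ only in an ending like _2 or _b are one class to them, and where a whole thing is asked for, a point or a joint stands for the part that bears it (a point fixed in the world has none). Each returns a list of dicts, best first, with "confidence" (0 to 1); they miss things now and then, are a little off and sometimes report something else, mostly with a low value. They report only what shows in the picture. A call takes as long as a camera call. They do not tell look-alikes from the thing itself.
- env.search_frame(camera, label): "xyz" ([x, y, z] in m, in world coordinates, good to about 4 mm: the middle of the surface that is visible of it).
The state is a dict: "time": time; "qpos": joint angles; "joint_vel": joint speeds; "joint_torque": joint torques, N m; "tcp_pos": TCP position; "orientation": TCP orientation; "ft_force": force on the tool from outside, world axes, zero at the start; "moment": the same for the moment, N m; "grip_width": opening from 0.0 (shut) to 1.0 (fully open).
Only numpy, scipy, OpenCV 4.12 (cv2) and the standard library are available. Lean on these libraries where they do the work, as an engineer would, in place of code of your own. Each camera call takes 0.05 s, during which the arm holds its last target. There are 200 camera calls.

TASK

Feed me the thick wooden blank from the two-lane feeder: tilt the spring-centred upright lever all the way over towards the lane the thick blank lies in, hold it there for about a second until the blank has rolled down to the front stop, then let the lever recentre and take the hand away. Leave the thin blank behind its gate, do not touch either blank, and do not disturb the hammer, bottle and mug.

Things in the scene. Friction and masses are not known exactly. Their poses are not given: they have to be found in the camera images.
- feeder: Fixed two-lane gravity feeder, plywood rim and dark steel floor, 310 mm long (x), 306 wide (y), rim under 170 high. Origin: on the bench below the lever, in the plane of the gates; z up, x uphill away from the robot, y to the left. Lanes 110 mm wide, centred at y = +90 and -90, slope down to -x at 0.24 rad into one shared outfeed pan (from the gates on); floor 95 mm above the bench at the gates.
- lever (a joint): Tilt of the gate lever, rad, about the feeder's x axis; pivot 85 mm above the feeder's origin. 0 upright, positive leans to the feeder's +y, stops at +-0.45. Spring-centred, 2 N m/rad (6.7 N at the handle at full tilt). Leaning towards a lane sinks that lane's steel gate blade (about 25 mm above the floor at 0; fully open beyond 0.33 rad); the other lane stays shut.
- handle (a point): Centre of the lever's black upright round handle, 26 mm in diameter, 90 mm long, on a thin steel stem in the 70 mm gap between the lanes; 135 mm from the pivot, 220 mm above the bench when upright (handle top at 265). z along the lever; when upright, x and y as the feeder's.
- thick_blank: Thick wooden blank, a plain cylinder 42 mm in diameter and 90 mm long, lying across one of the two lanes, uphill of its gate. Origin: its centre; y runs along its length.
- thin_blank: Thin wooden blank, a plain cylinder 26 mm in diameter and 90 mm long, lying across the other lane, uphill of its gate. Origin: its centre; y runs along its length.
- hammer: Hammer lying on the bench beside the feeder, about 300 mm long; bystander.
- bottle: Amber glass bottle, 62 mm in diameter, 190 mm tall, standing beside the feeder; bystander. Origin: centre of its underside.
- tin_mug: Open steel mug, 76 mm in diameter, 85 mm tall, standing beside the feeder; bystander. Origin: centre of its underside.
- front_stop (a point): Middle of the feeder's lower front board, 155 mm to -x of the gates, at lane floor height (57 mm). It stops the blanks that roll down; at rest there the thick blank's centre is about 15 mm, the thin one's about 10 mm uphill of it.
Mind the look-alikes: they are no part of the job. What is shaped like the thin_blank but blue or orange is not meant.

How it is judged:
By the outcome, as a careful person would: the job done as asked, in the order asked, and still so for the second after the job is handed in, with the robot touching nothing.
It also fails if it takes over 37 s, if anything falls off the work surface, if the arm or the gripper's body presses on something with over 40 N, if the wrist force passes 120 N, or if a joint passes its speed limit or range.

## Working session

There is one attempt and no reset: what is moved stays moved. The work goes in short steps, Python scripts to look and compute and a shell command to move; the robot and the scene stay as the last step left them, time stands still between calls to the robot, and variables do not carry over. Pictures are saved under pics/ and viewed, about 8 in all and at most 12, crops included, and the job is handed in when it is done.

```bash
mkdir -p pics
python3 - <<'E'
from bench import env
import cv2,numpy as np
s=env.observe();print(s['time'],s['tcp_pos'],s['orientation'],s['grip_width'])
for c in('top','side'):
    im=env.snapshot(c);cv2.imwrite(f'pics/{c}1.png',im[:,:,::-1])
    p=env.camera_params(c);print(c,np.round(p['K'],1).tolist(),np.round(p['extrinsics'],3).tolist())
    for l in('feeder','handle','thick_blank','thin_blank','hammer','bottle','tin_mug'):
        print(l,[(np.round(d['xyz'],3).tolist(),round(d['confidence'],2)) for d in env.search_frame(c,l)])
E
```

```text
0.0 [ 0.27586229 -0.587774    0.25211835] [-3.06379965e+00 -6.83306202e-01  9.19702457e-04] 0.9983722585194031
top [[456.2, 0.0, 272.1], [0.0, 456.2, 206.4], [0.0, 0.0, 1.0]] [[0.002, -0.995, 0.1, 0.525], [-1.0, -0.004, -0.019, 0.073], [0.019, -0.1, -0.995, 1.157], [0.0, 0.0, 0.0, 1.0]]
feeder [([0.529, 0.143, 0.09], 0.63)]
handle [([0.549, 0.131, 0.123], 0.62)]
thick_blank [([0.596, 0.213, 0.141], 0.87)]
thin_blank [([0.549, 0.047, 0.124], 0.95), ([0.693, -0.134, 0.025], 0.91), ([0.845, 0.064, 0.024], 0.57)]
hammer [([0.406, -0.09, 0.026], 0.86)]
bottle [([0.696, 0.333, 0.12], 0.93)]
tin_mug [([0.573, 0.401, 0.038], 0.84)]
side [[398.5, 0.0, 287.0], [0.0, 398.5, 202.3], [0.0, 0.0, 1.0]] [[-0.807, 0.386, -0.447, 1.085], [0.591, 0.515, -0.621, 0.709], [-0.01, -0.765, -0.644, 0.802], [0.0, 0.0, 0.0, 1.0]]
feeder [([0.576, 0.179, 0.088], 0.78)]
handle [([0.557, 0.145, 0.208], 0.92)]
thick_blank [([0.609, 0.224, 0.135], 0.64)]
thin_blank [([0.85, 0.073, 0.023], 0.91), ([0.703, -0.121, 0.022], 0.74), ([0.553, 0.043, 0.119], 0.55)]
hammer [([0.318, -0.072, 0.026], 0.57)]
bottle [([0.716, 0.358, 0.113], 0.62)]
tin_mug [([0.575, 0.391, 0.054], 0.93)]
```

View pics/top1.png

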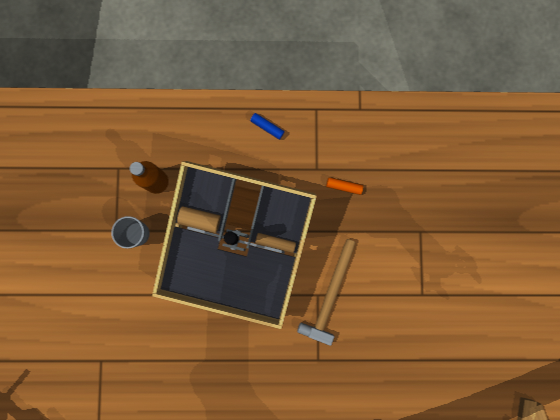

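View pics/side1.png

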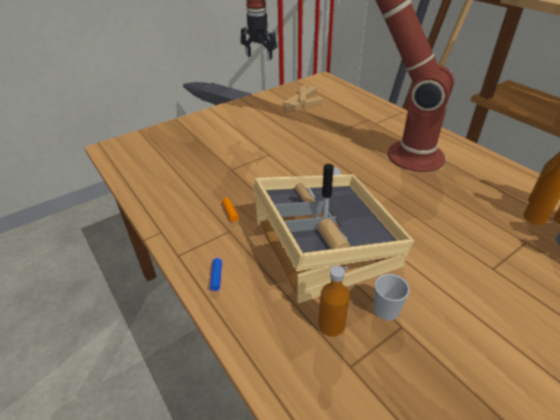

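Candidates, top view: the thick blank is at (199,219) in the left (+y) lane. The thin one is at (275,243) in the right lane. The look-alikes, blue (267,126) and orange (346,186), are off the feeder. So the lever goes to +y. I'll check this in one crop and fit the feeder pose.

```bash
cat > h.py <<'E'
from bench import env
import numpy as np
def ray(c,uv,z):
    p=env.camera_params(c);E=p['extrinsics'];d=E[:3,:3]@np.linalg.solve(p['K'],[*uv,1]);o=E[:3,3]
    return o+d*(z-o[2])/d[2]
def proj(c,P):
    p=env.camera_params(c);E=p['extrinsics'];q=p['K']@(E[:3,:3].T@(np.array(P)-E[:3,3]));return q[:2]/q[2]
E
python3 - <<'E'
from h import *
import cv2
im=cv2.imread('pics/top1.png');cv2.imwrite('pics/crop.png',cv2.resize(im[150:340,140:330],(760,760)[:2] if 0 else (600,600),interpolation=cv2.INTER_CUBIC))
t=ray('top',(232,238),.265);print('handle top',t)
print('side px of that axis',proj('side',[*t[:2],.265]),proj('side',[*t[:2],.175]))
c=[ray('top',u,.165) for u in((183,164),(315,197),(281,327),(154,295))]
for i in range(4):print(c[i],np.linalg.norm(c[i]-c[i-1]))
E
```

```text
handle top [0.55284228 0.13385683 0.265     ]
side px of that axis [327.3499469  163.90596934] [325.36378099 193.61298789]
[0.71791916 0.25002304 0.165     ] 0.2891225449223334
[ 0.64623817 -0.04004224  0.165     ] 0.2987909536832922
[0.36716968 0.03446558 0.165     ] 0.2888436194055618
[0.43416062 0.30545712 0.165     ] 0.2791490666508103
```

View pics/crop.png

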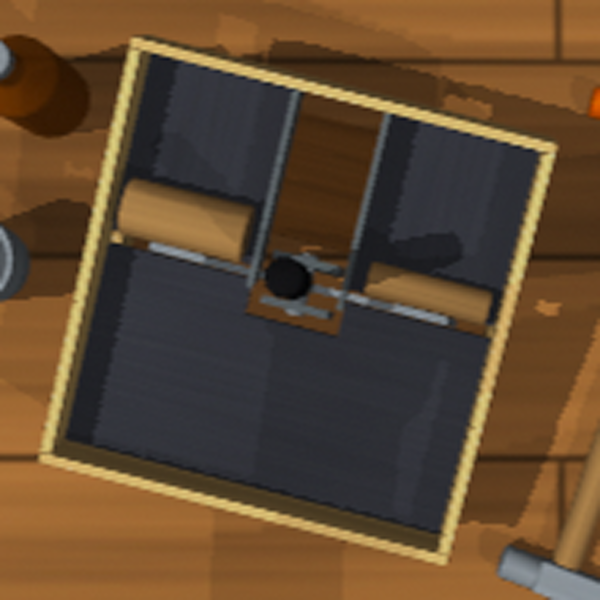

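The crop confirms it: thick blank at crop (185,218) in the left lane, thin blank at (430,290) in the right lane, both behind their gates, handle top at (288,278). The side reprojection agrees. Feeder yaw is about -0.24 rad and the handle axis is at (0.553, 0.135). I'll approach the handle's -y side with the fingers shut.

```bash
python3 -m inch '{"dp":[[3,-2.8,0],[7,-6.6,0],[11,-10.3,0],[15,-14.1,0],[19,-17.9,0],[23,-21.6,0],[27,-25.4,0],[31,-29.2,0],[35,-32.9,0],[39,-36.7,0],[41.7,-39.2,0],[41.7,-39.2,0]],"turn":[0.07,0.14,0.21,0.28,0.35,0.42,0.49,0.56,0.62,0.68,0.68,0.68],"grip":[0,0,0,0,0,0,0,0,0,0,0,0]}' 30
python3 - <<'E'
from h import *
from scipy.spatial.transform import Rotation as R
s=env.observe();M=R.from_rotvec(s['orientation']).as_matrix();p=np.array(s['tcp_pos'])
print(M.round(3),s['ft_force'],s['grip_width'])
fy=np.array([.238,.971]);H=np.array([.553,.135]);t=np.array([*(H-.06*fy),.232])
print('to go cm',M.T@(t-p)*100)
E
```

```text
time: 2.3
tcp_pos: [0.4883, -0.0524, 0.2535]
orientation: [-3.118, 0.366, -0.001]
ft_force: [0.4, -0.2, -0.3]
grip_width: -0.0
[[ 0.973 -0.231  0.001]
 [-0.231 -0.973  0.002]
 [ 0.001 -0.002 -1.   ]] [ 0.41021362 -0.23076146 -0.33228651] -8.849973683255746e-05
to go cm [  1.92035758 -13.7258839    2.17468404]
```

```bash
python3 -m inch '{"dp":[[0.5,-3.5,0],[1,-7,0],[1.5,-10.5,1],[1.9,-13.7,2],[1.9,-13.7,2.2],[1.9,-13.7,2.2]],"turn":[0,0,0,0,0,0],"grip":[0,0,0,0,0,0]}'
python3 - <<'E'
from h import *
import cv2
a=env.snapshot('side')[100:300,200:460];b=env.snapshot('top')[150:340,140:330]
cv2.imwrite('pics/s2.png',np.hstack([cv2.resize(a,(455,350)),cv2.resize(b,(345,350))])[:,:,::-1])
E
```

```text
time: 3.05
tcp_pos: [0.538, 0.07, 0.2313]
orientation: [3.117, -0.381, -0.001]
ft_force: [0.5, -1.0, -0.5]
grip_width: -0.0
```

View pics/s2.png

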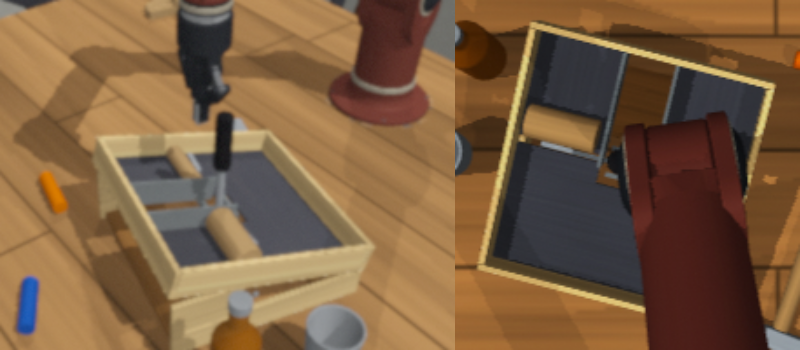

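Side view: fingers shut just to the -y side of the upright handle. Blanks unmoved. Now I push gradually.

```bash
python3 -m inch '{"dp":[[0,-1.2,0],[0,-2.4,0],[0,-3.4,0],[0,-4.2,0],[0,-5,0],[0,-5.8,0],[0,-6.5,0],[0,-7.2,0]],"turn":[0,0,0,0,0,0,0,0],"grip":[0,0,0,0,0,0,0,0]}'
python3 - <<'E'
from h import *
import cv2
p=np.array(env.observe()['tcp_pos'][:2])-[.553,.135];print('off',p@[.971,-.238],p@[.238,.971])
a=env.snapshot('side')[100:300,200:460]
cv2.imwrite('pics/s3.png',cv2.resize(a,(650,500))[:,:,::-1])
E
```

```text
time: 4.15
tcp_pos: [0.5552, 0.1419, 0.231]
orientation: [3.118, -0.378, -0.002]
ft_force: [-1.3, -2.8, -0.8]
grip_width: 0.001
off 0.0004921833079481528 0.007180750824531038
```

View pics/s3.png

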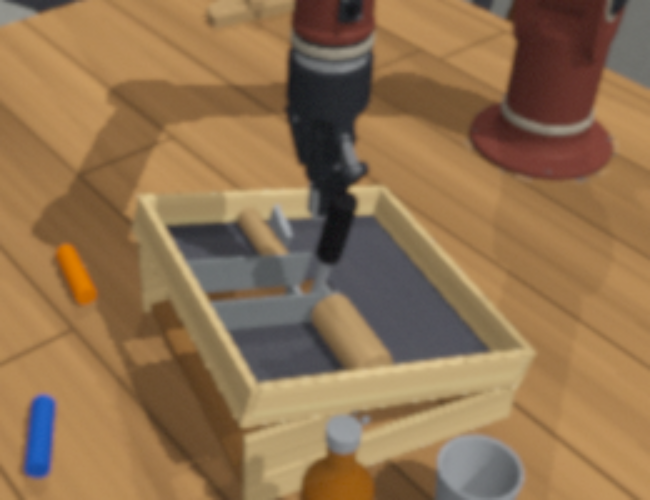

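```bash
python3 -m inch '{"dp":[[0,-1,0],[0,-1.9,0],[0,-2.3,0],[0,-2.3,0]],"turn":[0,0,0,0],"grip":[0,0,0,0]}'
python3 - <<'E'
from h import *
import cv2
p=np.array(env.observe()['tcp_pos'][:2])-[.553,.135];print('off',p@[.971,-.238],p@[.238,.971])
a=env.snapshot('side')[100:300,200:460]
cv2.imwrite('pics/s4.png',cv2.resize(a,(650,500))[:,:,::-1])
E
```

```text
time: 4.7
tcp_pos: [0.5614, 0.1649, 0.2317]
orientation: [-3.118, 0.377, -0.002]
ft_force: [-0.4, -4.0, 0.1]
grip_width: 0.002
off 0.0010562420782708787 0.03104584122077208
```

View pics/s4.png

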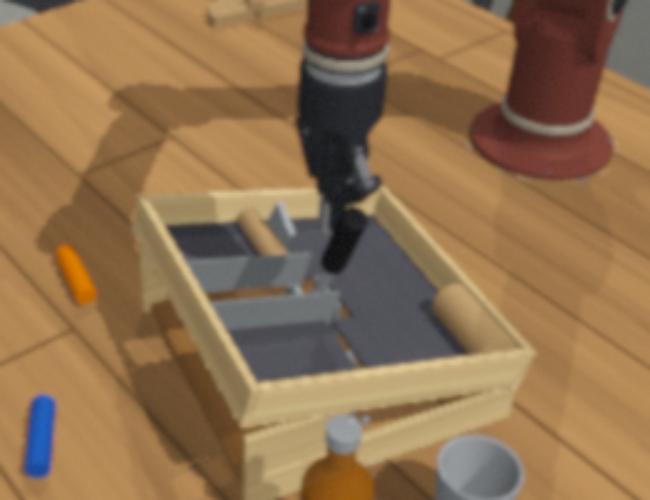

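The thick blank is already at the front, but the force (about 4 N) shows no stop contact yet. I'll push on gently until it rises, and hold.

```bash
python3 -m inch '{"dp":[[0,-0.3,0],[0,-0.5,0],[0,-0.5,0]],"turn":[0,0,0],"grip":[0,0,0]}'; python3 -m inch '{"dp":[[0,-0.3,0],[0,-0.5,0],[0,-0.5,0]],"turn":[0,0,0],"grip":[0,0,0]}'
```

```text
time: 5.12
tcp_pos: [0.5622, 0.1686, 0.2311]
orientation: [3.118, -0.379, -0.0]
ft_force: [-0.7, -4.6, 0.4]
grip_width: -0.0
time: 5.5
tcp_pos: [0.5629, 0.1725, 0.2306]
orientation: [3.116, -0.379, -0.003]
ft_force: [-1.0, -6.0, -2.0]
grip_width: 0.002
```

```bash
python3 -m inch '{"dp":[[0,-0.3,0],[0,-0.5,0],[0,-0.5,0]],"turn":[0,0,0],"grip":[0,0,0]}'; python3 -m inch '{"dp":[[0,-0.2,0],[0,-0.4,0],[0,-0.4,0]],"turn":[0,0,0],"grip":[0,0,0]}'
python3 - <<'E'
from h import *
import cv2
s=env.observe();p=np.array(s['tcp_pos'][:2])-[.553,.135];print('off',p@[.971,-.238],p@[.238,.971],s['ft_force'])
a=env.snapshot('side')[100:300,200:460]
cv2.imwrite('pics/s5.png',cv2.resize(a,(650,500))[:,:,::-1])
E
```

```text
time: 5.88
tcp_pos: [0.5634, 0.1749, 0.2305]
orientation: [3.111, -0.381, -0.006]
ft_force: [-2.9, -8.4, 0.5]
grip_width: 0.003
time: 6.25
tcp_pos: [0.5635, 0.1752, 0.2304]
orientation: [3.105, -0.384, -0.01]
ft_force: [-4.6, -14.4, 2.6]
grip_width: -0.002
off 0.0006375586804825778 0.04149551137547558 [ -4.59771154 -14.43334214   2.64325843]
```

View pics/s5.png

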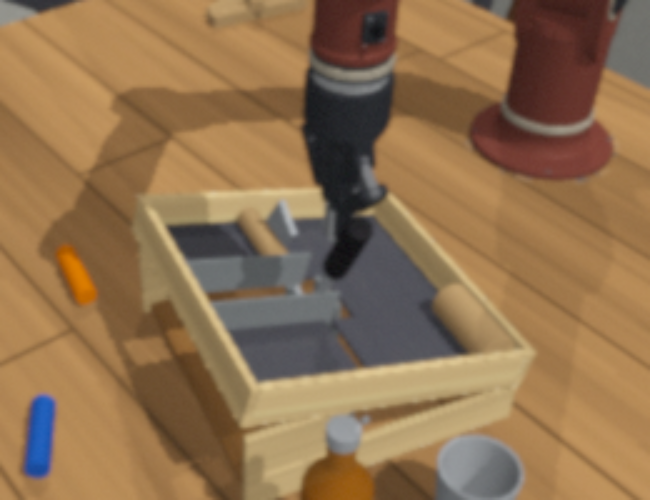

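It's on the stop: motion has ceased and the force jumped to 15 N. I'll hold briefly, then follow the lever back and retreat.

```bash
python3 -m inch '{"dp":[[0,0,0],[0,0,0],[0,0,0],[0,0,0],[0,0.9,0],[0,1.8,0],[0,2.8,0],[0,3.8,0],[0,4.8,0],[0,5.8,0],[0,6.6,0],[0,7.4,0]],"turn":[0,0,0,0,0,0,0,0,0,0,0,0],"grip":[0,0,0,0,0,0,0,0,0,0,0,0]}'
python3 -m inch '{"dp":[[0,1,0],[0,3,0],[0,5,-1],[0,7,-3],[0,10,-6],[0,14,-8],[0,18,-8],[0,22,-8],[0,24,-8],[0,24,-8]],"turn":[0,0,0,0,0,0,0,0,0,0],"grip":[0,0,0,0,0,0,0,0,0,0]}'
python3 - <<'E'
from h import *
import cv2
a=env.snapshot('side')[100:330,200:460];b=env.snapshot('top')[100:360,100:380]
cv2.imwrite('pics/s6.png',np.hstack([cv2.resize(a,(400,354)),cv2.resize(b,(381,354))])[:,:,::-1])
for c in('top','side'):
  for l in('handle','thick_blank','thin_blank','hammer','bottle','tin_mug'):
    print(c,l,[(np.round(d['xyz'],3).tolist(),round(d['confidence'],2)) for d in env.search_frame(c,l)])
fs=np.array([.553,.135])-.14*np.array([.971,-.238]);print('expected thick xy',fs+.09*np.array([.238,.971]),env.observe()['ft_force'])
E
```

```text
time: 7.8
tcp_pos: [0.5476, 0.1111, 0.2311]
orientation: [-3.118, 0.377, 0.001]
ft_force: [-0.5, -1.1, 0.7]
grip_width: -0.001
time: 9.05
tcp_pos: [0.4895, -0.125, 0.312]
orientation: [3.117, -0.387, 0.001]
ft_force: [0.1, 0.5, -1.0]
grip_width: 0.0
top handle [([0.551, 0.133, 0.122], 0.57)]
top thick_blank [([0.439, 0.252, 0.102], 0.81)]
top thin_blank [([0.846, 0.068, 0.025], 0.74), ([0.546, 0.046, 0.124], 0.72), ([0.693, -0.132, 0.027], 0.71), ([0.695, 0.329, 0.121], 0.66)]
top hammer [([0.399, -0.087, 0.022], 0.59)]
top bottle [([0.693, 0.331, 0.123], 0.78)]
top tin_mug [([0.573, 0.407, 0.039], 0.71)]
side handle [([0.56, 0.147, 0.195], 0.83)]
side thick_blank [([0.451, 0.262, 0.093], 0.69)]
side thin_blank [([0.854, 0.074, 0.022], 0.85), ([0.557, 0.044, 0.121], 0.7), ([0.702, -0.12, 0.02], 0.69)]
side hammer [([0.717, 0.358, 0.112], 0.35)]
side bottle [([0.719, 0.357, 0.111], 0.57), ([0.452, 0.261, 0.093], 0.21)]
side tin_mug [([0.572, 0.393, 0.053], 0.66)]
expected thick xy [0.43848 0.25571] [-0.65089809 -0.06799558  0.35959194]
```

View pics/s6.png

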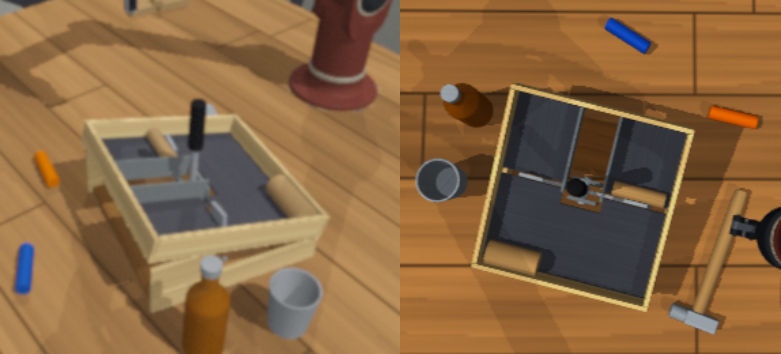

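The thick blank is at the front stop (top view, 511,257). The lever is upright, the thin blank is behind its gate (640,195), and the bystanders are unmoved. The hand is about 0.29 m above the hammer and touching nothing.

```bash
python3 -c "
from bench import env
print(env.sign_off(), env.observe()['time'])"
```

```text
the job is handed in; nothing more can be done
the job is handed in; nothing more can be done
```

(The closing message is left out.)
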